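# Clamp the leaf mould with the hex key

## Task

Clamp the plaster leaf mould in its fixture: take the larger T-handle hex key out of the wooden block, work it gently all the way down into the recessed socket of the clamp (never ram it), and only then turn it clockwise about a quarter turn so that the jaw holds the mould firmly against the fence. Then put the key back in its hole in the block.

Things in the scene. Friction and masses are not known exactly. Their poses are not given: they have to be found in the camera images.
- hex_key: the larger of two T-handle hex keys, the one that fits: round steel stem 14 mm wide, its lowest 32 mm a hexagon 17 mm across flats that ends in a round tapered nose 4 mm long (14 to 17 mm wide); black crossbar 76 x 16 x 16 mm on top; 112 mm tall, 0.18 kg. Origin: centre of the tip; z up the stem to the crossbar, x along the crossbar (grasp across its 16 mm, along y). Two of the flats face along x.
- hex_key_tip (a point): centre of the tip of the larger key's shaft, same point and axes as hex_key
- hex_key_handle (a point): centre of the larger key's crossbar, 104 mm above the tip
- small_key: the smaller T-handle key, hexagon 10 mm across flats, stem 9 mm, crossbar 56 x 12 x 14 mm, 104 mm tall; too small for the clamp, it stays in the block. Origin: its tip, z up.
- key_block: fixed wooden block 150 x 50 x 50 mm, two upright round holes 22 mm wide and 40 mm deep (floor 10 mm above the table) at x = -45 and +45 mm; in each a key stands loosely upright, crossbar roughly along the block; which key is in which hole varies. Origin: centre of the underside, x along its 150 mm.
- fixture: fixed fixture: aluminium base 120 x 190 x 16 mm, steel fence at its +y end (its face at y = +73 mm), at the -y end a dark cam under a steel bridge. Turning the cam clockwise (from above) drives yoke and jaw towards +y against the mould; it is stiff (0.1 N m), stays where it is left, has 2.4 rad in all; a quarter turn is enough. Origin: centre of the base's underside, y towards the fence.
- socket (a point): centre of the floor of the cam's hexagon socket, 24 mm above the table, on the cam's upright axis; axes as the fixture's. Socket 17.8 mm across flats, 14 mm deep, under the bridge (top 46 mm above the table, screw heads 4 mm more, round hole 24 mm). The angle of its flats is not known: find it by feel, the key drops in once in 60 degrees of turning, 5 to spare either way.
- jaw: spring-backed steel jaw with a rubber face 48 mm wide, in front of the cam; it presses the mould with 14 N per mm of spring travel. Axes as the fixture, y towards the mould; its origin lies on the fixture's origin when the cam is fully back and travels with the jaw.
- yoke (a joint): travel of the yoke that carries the jaw, m: 0 with the cam fully back, grows as the cam is turned clockwise by 2.0 mm per rad. At 1.9 mm the jaw has the mould against the fence and starts to press; each mm more adds 14 N.
- mould: white plaster press mould with a leaf-shaped hollow, 80 x 70 x 26 mm, about 0.3 kg, loose on the fixture between jaw and fence. Origin: centre of its underside, z up, axes about as the fixture's.

How it is judged:
By the outcome, as a careful person would: the job done as asked, in the order asked, and still so for the second after the job is handed in, with the robot touching nothing.
It also fails if it takes over 70 s, if anything falls off the work surface, if the arm or the gripper's body presses on something with over 40 N, if the wrist force passes 120 N, or if a joint passes its speed limit or range.

## Robot

A 6-joint arm with a two-finger parallel gripper is mounted at the origin on a cart in front of the work surface, level with it; the furniture and walls round the work are solid. World frame = base frame: x ahead of the robot, y to its left, z up, the work surface at z = 0. Lengths are in m, angles in degrees, forces in N, time in s.
With the tool pointing down it reaches from about 0.4 to 0.825 m from the base axis. Payload 7 kg.
Tool frame: the origin (TCP) lies midway between the tips of the shut fingers; the grasp point (between the pads) lies 19 mm behind it; z points along the fingers, y is the direction in which the jaws open and shut (so a half turn about z gives the same grasp; the last joint's range is limited). The gripper opens to 88 mm and grips with 3 to 60 N. Pads are 19 mm wide; open, the fingers measure 130 mm over their backs; the gripper's body (78 mm by 193 mm) begins 47 mm behind the grasp point.
Start: joints at [-59.811, 20.546, 0.682, 0, -70.136, -16.507], TCP at [0.16, -0.656, 0.227] pointing down, gripper open.
Joint ranges: [-176.03, 176.03], [-82.01, 121.73], [-58.28, 71.71], [-173.87, 95.51], [-174.79, -0.11], [-173.66, 173.66]. Speed limits (degrees/s): [136.94, 136.94, 172.46, 180, 180, 180].

## Interface

Orientations are given as [roll, pitch, yaw] about the fixed x, y, z axes, in that order (R = Rz(yaw) Ry(pitch) Rx(roll)).
In Python, from plant import sensors, cams, job gives the robot as it stands.
- The arm moves only by the tool move_arm, never from a script. Its argument "commands" is a list of rows, each a list of 7 numbers: the finger opening in cm, from 0 to 8.76, then the shift along the tool's x, y, z in cm, then the turn, a rotation vector about the tool's x, y, z in rad. In form: [[hand, x, y, z, wx, wy, wz], ...]. A call has exactly 8 rows; each row is the pose to reach, as a shift and turn from the pose commanded when the call began, along the tool's axes at that moment; what a row does not reach only later rows make up. A row lasts 1/8 s, in which the tool goes at most 62.5 mm and 10.7 degrees, less where a joint would pass 70% of its speed; a pose out of reach is approached as far as the arm can. A call with a gripper value outside its range is refused whole. The fingers move at their own pace and stop on an object; the grip force is fixed at half the most. Time passes only in rows, so rows that repeat a pose let the fingers close, or fill a call up. It gives the time, the measured TCP pose, the force and the opening at its end, in the units of the state.
- sensors.get_obs(): the state, without advancing time (a new reading comes with each control period).
- cams.snapshot(name): name is "scene" or "side" or "wrist"; returns a dict with "frame" (384x512x3 uint8, red, green, blue), "camera_matrix" (3x3 intrinsics, pixels), "R" (3x3) and "t" (3): a world point X has camera coordinates R X + t. Camera axes: x right, y down, z forward; pixel columns grow to the right and rows downward; lengths in m; the calibration is good to about 2 mm. A picture is of the moment at which its call begins. There is no depth.
- job.close_job(): hands the job in, once; it reports no verdict.
The state is a dict: "clock": time; "joint_pos": joint angles; "qvel": joint speeds; "tau": joint torques, N m; "tool_pos": TCP position; "orientation": TCP orientation; "force": force on the tool from outside, world axes, zero at the start; "moment": the same for the moment, N m; "opening": finger opening in m.
Only numpy, scipy, OpenCV 4.12 (cv2) and the standard library are available. Lean on these libraries where they do the work, as an engineer would, in place of code of your own. Each camera call takes 0.05 s, during which the arm holds its last target.

## Working session

There is one attempt and no reset: what is moved stays moved. The work goes in short steps, Python scripts to look and compute and a tool call to move; the robot and the scene stay as the last step left them, time stands still between calls to the robot, and variables do not carry over. Pictures are saved under pics/ and viewed, and the job is handed in when it is done.

Besides the shell and the picture viewer there is one more tool, called after ">>>" by a JSON object that holds its "op" and its "data", one argument or row to a line. move_arm: Moves the arm, as the interface text tells. Its arguments: {"type":"object","properties":{"commands":{"type":"array"}},"required":["commands"]}

```bash
mkdir -p pics; ls; python3 - <<'E'
from plant import sensors,cams,job
import cv2,numpy as np
print(sensors.get_obs())
for n in ("scene","side","wrist"):
    s=cams.snapshot(n); cv2.imwrite(f"pics/a_{n}.png",s["frame"][:,:,::-1])
    print(n,np.round(s["camera_matrix"],1).tolist(),np.round(s["R"],3).tolist(),np.round(s["t"],3).tolist(), (-s["R"].T@s["t"]).round(3))
E
```

```text
pics
{'clock': 0.0, 'joint_pos': array([-5.98116389e+01,  2.05900937e+01,  6.33327825e-01, -2.10940430e-02,
       -7.01341389e+01, -1.65069750e+01]), 'qvel': array([-0.02343944,  0.02295278, -0.0484665 ,  0.04617568, -0.09615664,
       -0.00452906]), 'tau': array([-4.64042841e-04, -5.82710266e+01,  2.93048608e+01,  6.99710190e+00,
        6.69584144e-03, -9.17395141e-05]), 'tool_pos': array([ 0.15951898, -0.65537896,  0.22563136]), 'orientation': array([ 1.79907207e+02, -6.81912548e-03, -1.66325792e+02]), 'force': array([-0.82084693,  0.08140875, -0.29866347]), 'moment': array([ 0.02949402, -0.01686225, -0.018265  ]), 'opening': 0.08780197625257528}
scene [[446.1, 0.0, 259.1], [0.0, 446.1, 184.0], [0.0, 0.0, 1.0]] [[-0.763, -0.647, 0.006], [-0.324, 0.374, -0.869], [0.559, -0.665, -0.495]] [0.379, 0.279, 0.71] [-0.017  0.613  0.591]
side [[416.6, 0.0, 255.6], [0.0, 416.6, 189.3], [0.0, 0.0, 1.0]] [[-0.997, -0.079, -0.014], [-0.023, 0.443, -0.896], [0.077, -0.893, -0.444]] [0.539, 0.134, 0.83] [0.476 0.725 0.496]
wrist [[326.4, 0.0, 255.5], [0.0, 326.4, 184.5], [0.0, 0.0, 1.0]] [[-0.237, 0.971, 0.001], [0.926, 0.226, 0.302], [0.293, 0.072, -0.953]] [0.674, -0.038, 0.392] [ 0.08  -0.675  0.385]
```

View pics/a_scene.png

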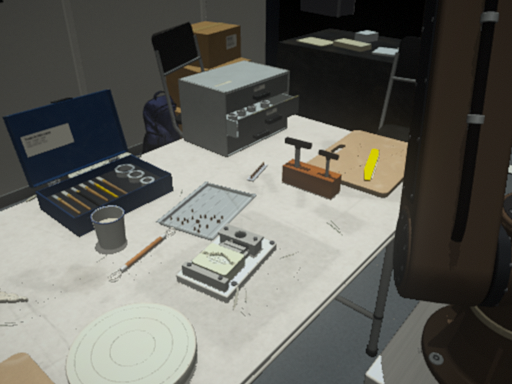

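View pics/a_side.png

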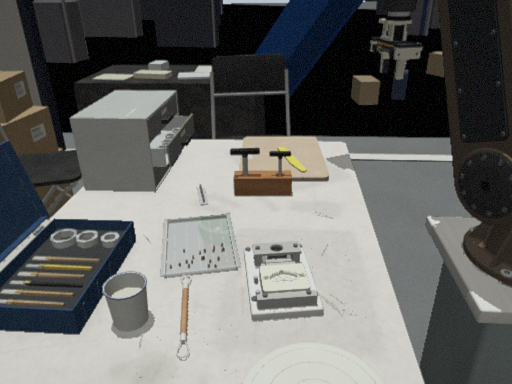

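View pics/a_wrist.png

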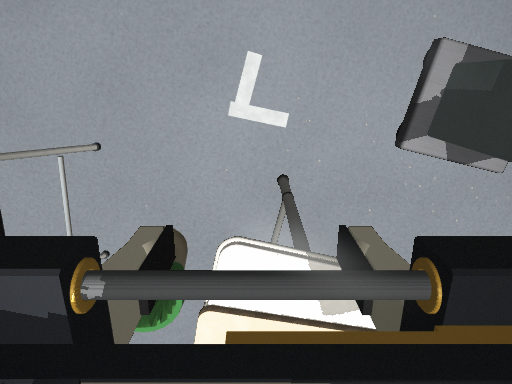

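The scene view shows the block at (311,178) with the larger key on the left, its handle at (298,145). The fixture is at (228,262), with the cam bridge at its far end near (240,237). The side view has the block at (263,183), the large handle at (245,151) and the cam hole at (277,247). I'll zoom in.

```bash
cat > h.py <<'E'
from plant import sensors,cams,job
import cv2,numpy as np
def snap(n,save=None):
    s=cams.snapshot(n)
    if save: cv2.imwrite(f"pics/{save}.png",s["frame"][:,:,::-1])
    return s
def ray(s,u,v):
    K,R,t=s["camera_matrix"],np.array(s["R"]),np.array(s["t"])
    d=R.T@np.linalg.solve(K,[u,v,1.]); return -R.T@t,d/np.linalg.norm(d)
def onz(s,u,v,z):
    c,d=ray(s,u,v); return c+d*(z-c[2])/d[2]
def tri(s1,p1,s2,p2):
    c1,d1=ray(s1,*p1);c2,d2=ray(s2,*p2)
    A=np.stack([d1,-d2],1);x=np.linalg.lstsq(A,c2-c1,rcond=None)[0]
    a=c1+d1*x[0];b=c2+d2*x[1];return (a+b)/2,np.linalg.norm(a-b)
def proj(s,X):
    p=s["camera_matrix"]@(np.array(s["R"])@np.array(X)+np.array(s["t"]));return p[:2]/p[2]
E
python3 - <<'E'
import cv2
def crop(n,o,x0,y0,w,h,k):
    i=cv2.imread(f"pics/{n}.png")[y0:y0+h,x0:x0+w]
    cv2.imwrite(f"pics/{o}.png",cv2.resize(i,None,fx=k,fy=k,interpolation=cv2.INTER_CUBIC))
a=[]
for n,o,x,y in (("a_scene","c1",265,125),("a_side","c2",220,135),("a_scene","c3",170,215),("a_side","c4",230,225)):
    crop(n,o,x,y,110,90,3.6) if o in("c3","c4") else crop(n,o,x,y,90,72,4.4)
    a.append(cv2.resize(cv2.imread(f"pics/{o}.png"),(396,300)))
import numpy as np
cv2.imwrite("pics/grid.png",np.vstack([np.hstack(a[:2]),np.hstack(a[2:])])[:600,:800])
E
```

```text
(no output)
```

View pics/grid.png

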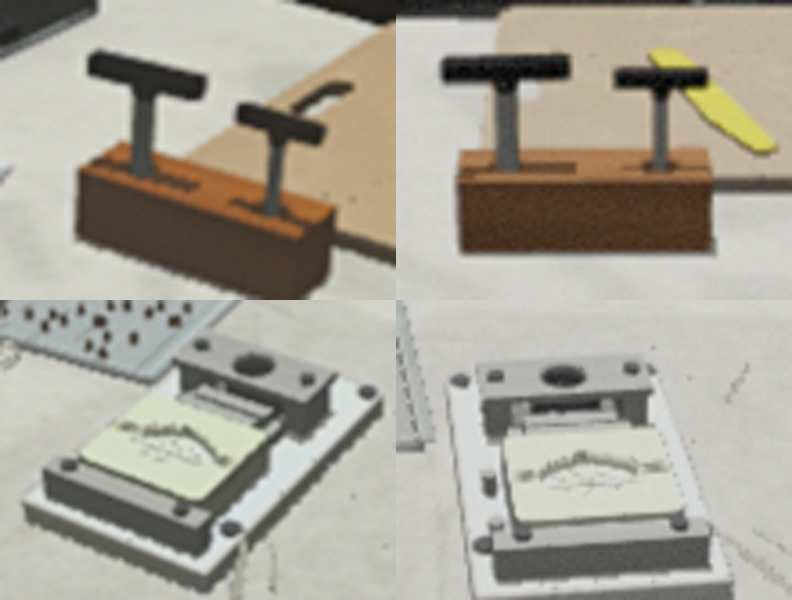

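```bash
python3 - <<'E'
from h import *
sc=snap("scene");si=snap("side")
def dark(s,x0,y0,x1,y1,th=60):
    g=s["frame"][y0:y1,x0:x1].max(2); m=(g<th).astype(np.uint8)
    n,l,st,ce=cv2.connectedComponentsWithStats(m)
    out=[]
    for i in range(1,n):
        if st[i,4]>20:
            out.append((st[i].tolist(),(ce[i]+[x0,y0]).round(2)))
    return out
for s,b in ((sc,(280,132,345,166)),(si,(225,142,296,160))):
    for th in (45,55): print(th,dark(s,*b,th))
# holes in bridge
for s,b in ((sc,(225,225,260,245)),(si,(265,240,290,254))):
    for th in (70,): print(th,dark(s,*b,th))
E
```

```text
45 [([6, 6, 25, 11, 115], array([297.38, 143.12])), ([39, 19, 19, 9, 50], array([327.42, 154.9 ]))]
55 [([5, 6, 26, 11, 148], array([297.76, 143.13])), ([39, 18, 19, 10, 87], array([328.14, 154.74]))]
45 [([6, 7, 28, 9, 134], array([245.02, 151.58])), ([45, 10, 20, 7, 69], array([280.19, 154.25]))]
55 [([6, 7, 28, 9, 151], array([244.66, 151.48])), ([45, 10, 20, 7, 87], array([279.74, 153.84]))]
70 [([11, 8, 9, 4, 31], array([239.87, 234.65])), ([8, 15, 13, 5, 25], array([238.2 , 242.48]))]
70 [([6, 6, 11, 5, 32], array([276.06, 247.94]))]
```

```bash
python3 - <<'E'
from h import *
sc=snap("scene");si=snap("side")
P=lambda *a:print(*[np.round(x,4) if not isinstance(x,str) else x for x in a])
H,e=tri(sc,(298.2,143.1),si,(244.8,151.5)); P("handle L",H,e)
H2,e=tri(sc,(328.9,154.7),si,(279.8,154.0)); P("handle S",H2,e)
c,e=tri(sc,(240.4,234.5),si,(276.3,247.8)); P("hole tri",c,e)
for s,p in((sc,(240.4,234.5)),(si,(276.3,247.8))): P("hole z46",onz(s,*p,0.046))
for s,p in((sc,(298.2,143.1)),(si,(244.8,151.5))): P("handle z",onz(s,*p,0.114))
for s,p in((sc,(328.9,154.7)),(si,(279.8,154.0))): P("shandle z",onz(s,*p,0.107))
# ends of large handle side
g=si["frame"][147:156,228:264].max(2);print(g)
g=sc["frame"][136:152,283:316].max(2);print(g)
E
```

```text
handle L [ 0.5876 -0.2628  0.1114] 0.0009
handle S [ 0.4988 -0.2718  0.1028] 0.0005
hole tri [0.4954 0.0622 0.0429] 0.0007
hole z46 [0.4922 0.0658 0.046 ]
hole z46 [0.4954 0.0661 0.046 ]
handle z [ 0.5837 -0.2572  0.114 ]
handle z [ 0.5871 -0.2574  0.114 ]
shandle z [ 0.494  -0.2637  0.107 ]
shandle z [ 0.4986 -0.2619  0.107 ]
[[210 213 211 202 202 201 201 201 204 202 202 199 199 199 191 184 183 184
  185 184 183 184 186 183 185 185 182 160 155 154 178 184 193 193 194 192]
 [211 212 197 154 140 138 137 140 138 139 134 112 104 106 100  92  94  99
   98  80  78  75  74  78  75  76  79  67  66  62  78 129 188 193 195 192]
 [211 203 133  63  49  51  58  52  54  54  58  45  49  42  41  43  41  44
   40  26  35  35  39  29  36  39  43  47  45  36  43 118 188 194 194 195]
 [209 184  97  49  49  48  50  48  44  45  42  40  38  41  47  45  50  42
   38  32  32  33  26  33  35  36  33  28  24  32  24  93 190 197 195 193]
 [207 181  96  29  29  21  25  25  23  19  22  27  25  28  17   8  23  20
   26  17  28   8  15   8  14  21  15   8  17  17   8  94 190 197 197 195]
 [204 178  93  23   7  18 
[... 2063 characters left out ...]
2 215 211 209]
 [211 212 212 212 211 211 211 213 214 216 219 183  82  40  42  42  41  67
  107 103  66  54  44  40  36  36  33  45 134 204 214 210 210]
 [212 212 212 213 210 210 210 208 210 212 214 194 119  50  45  43  49 126
  192 189 171 154 126 101  60  49  53  93 169 213 211 209 209]
 [211 211 211 212 211 211 210 209 210 212 215 194 126  63  58  57  65 155
  221 220 216 208 195 185 169 166 168 179 201 213 209 207 207]
 [210 212 209 211 212 211 211 212 212 212 214 190 114  67  70  68  78 161
  217 215 213 213 214 215 216 218 217 215 213 211 210 210 207]
 [210 209 210 210 211 212 211 211 212 213 214 189 113  69  70  68  82 162
  213 211 210 210 211 212 214 214 213 212 212 211 210 209 208]]
```

```bash
cat >> h.py <<'E'
from scipy.spatial.transform import Rotation as Ro
def st():
    o=sensors.get_obs(); return o
def go(pos,yaw,base=None):
    "shift in tool cm and turn from the current (or commanded) pose to vertical pose"
    o=sensors.get_obs(); R0=Ro.from_euler('xyz',o["orientation"],degrees=True)
    R1=Ro.from_euler('xyz',[180,0,yaw],degrees=True)
    p=o["tool_pos"]
    print("t",round(o["clock"],2),"pos",p.round(4),"rpy",o["orientation"].round(2),"F",o["force"].round(1),"M",o["moment"].round(2),"open",round(o["opening"],4),"j",o["joint_pos"].round(1))
    print("shift cm",(R0.inv().apply(np.array(pos)-p)*100).round(2),"rotvec",(R0.inv()*R1).as_rotvec().round(3))
E
python3 -c "
from h import *
go([.587,-.262,.27],6)"
```

```text
t 0.35 pos [ 0.1596 -0.6557  0.2263] rpy [ 179.97   -0.   -166.32] F [-0.4  0.1  0.6] M [-0.06 -0.01 -0.05] open 0.0878 j [-59.8  20.6   0.7  -0.  -70.1 -16.5]
shift cm [-50.84  28.15  -4.36] rotvec [ 0.000e+00  1.000e-03 -3.008e+00]
```

>>> {"op": "move_arm", "data": {
  "commands": [
    [8.7,-4,2.2,-1,0,0,-0.17],
    [8.7,-9,5,-2,0,0,-0.34],
    [8.7,-14,7.8,-3,0,0,-0.51],
    [8.7,-19,10.5,-4,0,0,-0.68],
    [8.7,-24,13.3,-4.4,0,0,-0.85],
    [8.7,-29,16,-4.4,0,0,-1.02],
    [8.7,-34,18.8,-4.4,0,0,-1.19],
    [8.7,-39,21.6,-4.4,0,0,-1.36]
  ]
}}

```text
clock: 1.35
tool_pos: [0.4887, -0.3522, 0.2709]
orientation: [-180.0, -0.0, -88.1]
force: [0.9, -1.8, 0.1]
opening: 0.087
```

```bash
python3 -c "
from h import *
go([.587,-.262,.27],6)"
```

```text
t 1.35 pos [ 0.4887 -0.3522  0.2709] rpy [-1.7997e+02 -1.0000e-02 -8.8070e+01] F [ 0.9 -1.8  0.1] M [-0.13  0.06  0.03] open 0.087 j [-17.2  12.3  -5.    0.  -72.7  19.1]
shift cm [ -8.69 -10.13   0.09] rotvec [-0.000e+00 -1.000e-03 -1.642e+00]
```

>>> {"op": "move_arm", "data": {
  "commands": [
    [8.7,-2,-2.5,0,0,0,-0.18],
    [8.7,-4,-5,0,0,0,-0.36],
    [8.7,-6,-7.5,0,0,0,-0.54],
    [8.7,-8,-9.5,0,0,0,-0.72],
    [8.7,-8.6,-10,0,0,0,-0.9],
    [8.7,-8.6,-10,0,0,0,-1.08],
    [8.7,-8.6,-10,0,0,0,-1.26],
    [8.7,-8.6,-10,0,0,0,-1.44]
  ]
}}

```text
clock: 2.35
tool_pos: [0.5851, -0.2648, 0.2706]
orientation: [-180.0, 0.0, -5.5]
force: [0.9, -0.3, -0.5]
opening: 0.0866
```

```bash
python3 -c "
from h import *
go([.587,-.262,.27],6)
s=snap('wrist','b_wrist')
for X in ([.587,-.262,.122],[.4985,-.268,.114]): print(proj(s,X))"
```

```text
t 2.35 pos [ 0.5851 -0.2648  0.2706] rpy [-180.      0.     -5.54] F [ 0.9 -0.3 -0.5] M [-0.08  0.12  0.02] open 0.0866 j [ -7.   16.2   0.1  -0.  -74.   91.4]
shift cm [ 0.17 -0.3   0.06] rotvec [-0.     0.    -0.201]
[252.60669041 167.71090123]
[266.30379601 244.56645572]
```

View pics/b_wrist.png

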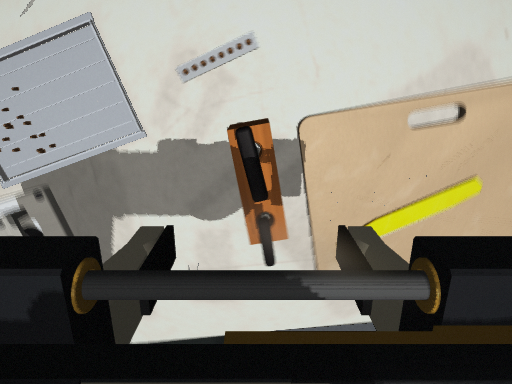

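The wrist view shows the large crossbar from about (243,126) to (261,198), centred near (251,162), with the block under it. That's close to the predicted position. Next I measure its axis and centre.

```bash
python3 - <<'E'
from h import *
s=snap("wrist")
f=s["frame"];g=f.max(2)
m=np.zeros_like(g);m[118:208,225:275]=(g[118:208,225:275]<62)*255
n,l,stt,ce=cv2.connectedComponentsWithStats(m)
i=1+np.argmax(stt[1:,4]);print(stt[1:].tolist())
c,_=cv2.findContours((l==i).astype(np.uint8),0,2)
r=cv2.minAreaRect(c[0]);print(r);b=cv2.boxPoints(r)
for p in b: print(p.round(1),onz(s,*p,.122).round(4))
print("c",onz(s,*r[0],.122).round(4))
x=f[115:210,220:290,::-1];cv2.imwrite("pics/b2.png",cv2.resize(x,None,fx=6,fy=6,interpolation=cv2.INTER_CUBIC))
E
```

```text
[[229, 119, 41, 83, 1448], [258, 144, 2, 2, 2]]
((254.589599609375, 160.83233642578125), (80.1341323852539, 40.59926986694336), 81.25383758544922)
[228.4 124.3] [ 0.6306 -0.2432  0.122 ]
[268.6 118.1] [ 0.633 -0.281  0.122]
[280.7 197.3] [ 0.554  -0.2873  0.122 ]
[240.6 203.5] [ 0.5509 -0.2466  0.122 ]
c [ 0.5936 -0.2645  0.122 ]
```

View pics/b2.png

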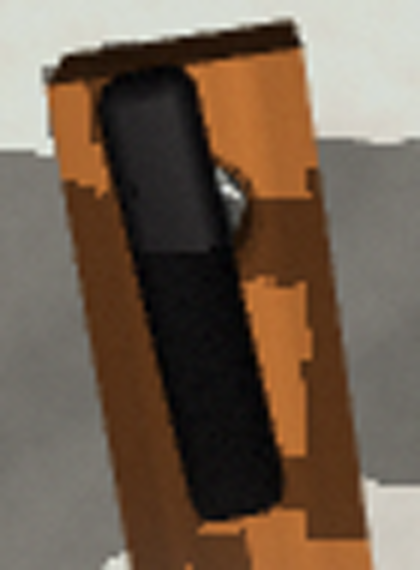

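```bash
python3 - <<'E'
from h import *
s=snap("wrist")
q=[(236.9,129.5),(251,128),(267,199.2),(253.3,202)]
P=np.array([onz(s,*p,.122) for p in q]);print(P.round(4),P.mean(0).round(4))
a=(P[0]+P[1])/2;b=(P[2]+P[3])/2;d=a-b;print(np.linalg.norm(d),np.linalg.norm(P[0]-P[1]),np.degrees(np.arctan2(d[1],d[0])))
# edge lines left/right
for i,j in((3,0),(2,1)):
  d=P[j]-P[i];print(np.degrees(np.arctan2(d[1],d[0])))
y=np.degrees(np.arctan2(*(a-b)[1::-1]))
go([P.mean(0)[0],P.mean(0)[1],.095],y)
E
```

```text
[[ 0.6253 -0.2512  0.122 ]
 [ 0.6253 -0.2645  0.122 ]
 [ 0.5531 -0.2731  0.122 ]
 [ 0.5515 -0.2591  0.122 ]] [ 0.5888 -0.262   0.122 ]
0.07345469846417352 0.01331095179581439 6.458250090461294
6.136733765542326
6.78618306957591
t 2.5 pos [ 0.585  -0.2649  0.2705] rpy [-1.80e+02  1.00e-02 -6.07e+00] F [-0.2 -0.3 -0.2] M [-0.1   0.17  0.03] open 0.0869 j [ -7.   16.2   0.1  -0.  -74.   90.9]
shift cm [ 0.35 -0.34 17.55] rotvec [-0.     0.    -0.219]
```

>>> {"op": "move_arm", "data": {
  "commands": [
    [8.7,0.3,-0.3,2,0,0,-0.11],
    [8.7,0.3,-0.3,5,0,0,-0.22],
    [8.7,0.3,-0.3,8,0,0,-0.22],
    [8.7,0.3,-0.3,11,0,0,-0.22],
    [8.7,0.3,-0.3,13.5,0,0,-0.22],
    [8.7,0.3,-0.3,15.5,0,0,-0.22],
    [8.7,0.3,-0.3,17,0,0,-0.22],
    [8.7,0.3,-0.3,17.5,0,0,-0.22]
  ]
}}

```text
clock: 3.5
tool_pos: [0.588, -0.2622, 0.0947]
orientation: [-180.0, 0.1, 6.6]
force: [-0.4, -0.3, 0.4]
opening: 0.0872
```

```bash
python3 - <<'E'
from h import *
go([.588,-.262,.095],6.5)
s=snap('side');f=s["frame"][120:210,205:315,::-1]
w=snap('wrist')["frame"][150:384,130:390,::-1]
cv2.imwrite("pics/d1.png",np.hstack([cv2.resize(f,(440,360)),cv2.resize(w,(360,360))]))
E
```

```text
t 3.5 pos [ 0.588  -0.2622  0.0947] rpy [-1.7998e+02  7.0000e-02  6.6100e+00] F [-0.4 -0.3  0.4] M [-0.12  0.11 -0.05] open 0.0872 j [ -6.7  23.8 -12.8  -0.  -53.5 103.3]
shift cm [ 0.01 -0.02 -0.03] rotvec [-0.     0.001  0.002]
```

View pics/d1.png

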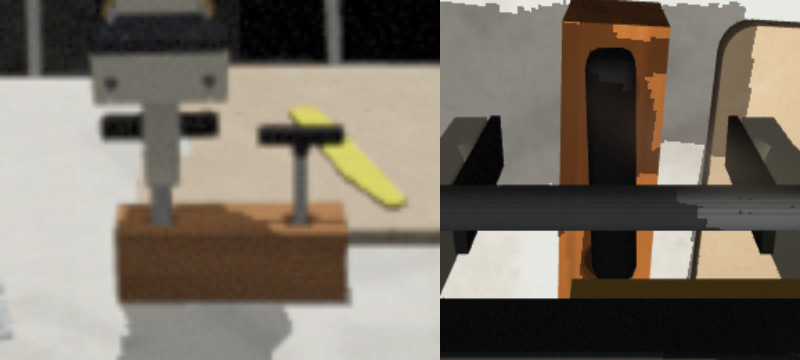

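The crossbar lies between the fingers: its ends show on both sides of the finger in the side view at (110–215,125), and it is centred and parallel in the wrist view. Now I close.

>>> {"op": "move_arm", "data": {
  "commands": [
    [0,0,0,0,0,0,0],
    [0,0,0,0,0,0,0],
    [0,0,0,0,0,0,0],
    [0,0,0,0,0,0,0],
    [0,0,0,0,0,0,0],
    [0,0,0,0,0,0,0],
    [0,0,0,0,0,0,0],
    [0,0,0,0,0,0,0]
  ]
}}

```text
clock: 4.6
tool_pos: [0.5883, -0.2622, 0.0955]
orientation: [-180.0, 0.0, 6.7]
force: [0.7, -0.1, 0.1]
opening: 0.0157
```

```bash
python3 - <<'E'
from h import *
go([.588,-.262,.175],6.5)
f=snap('side')["frame"][120:210,205:315,::-1]
w=snap('scene')["frame"][110:200,255:345,::-1]
cv2.imwrite("pics/e1.png",np.hstack([cv2.resize(f,(440,360)),cv2.resize(w,(360,360))]))
E
```

```text
t 4.6 pos [ 0.5883 -0.2622  0.0955] rpy [-180.      0.      6.72] F [ 0.7 -0.1  0.1] M [ 0.05  0.13 -0.  ] open 0.0157 j [ -6.7  23.8 -12.8  -0.  -53.5 103.4]
shift cm [-0.03 -0.03 -7.95] rotvec [-0.     0.     0.004]
```

View pics/e1.png

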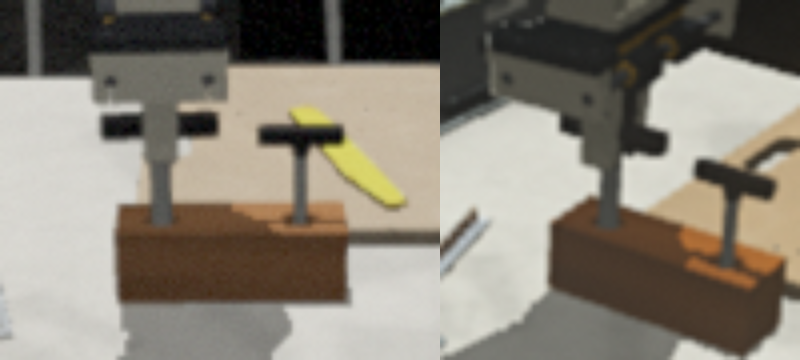

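The opening is 15.7 mm, so the grip is good. Next I lift straight up.

>>> {"op": "move_arm", "data": {
  "commands": [
    [0,0,0,-0.5,0,0,0],
    [0,0,0,-1.5,0,0,0],
    [0,0,0,-3,0,0,0],
    [0,0,0,-5,0,0,0],
    [0,0,0,-7,0,0,0],
    [0,0,0,-8.5,0,0,0],
    [0,0,0,-9.5,0,0,0],
    [0,0,0,-9.5,0,0,0]
  ]
}}

```text
clock: 5.7
tool_pos: [0.5887, -0.2623, 0.1914]
orientation: [180.0, -0.1, 6.7]
force: [-0.6, -0.4, -1.8]
opening: 0.0161
```

```bash
python3 - <<'E'
from h import *
go([.494,.065,.18],6.5)
f=snap('side')["frame"][90:200,205:315,::-1]
w=snap('scene')["frame"][90:200,245:355,::-1]
cv2.imwrite("pics/f1.png",np.hstack([cv2.resize(f,(400,400)),cv2.resize(w,(400,400))]))
E
```

```text
t 5.7 pos [ 0.5887 -0.2623  0.1914] rpy [ 1.7998e+02 -8.0000e-02  6.7100e+00] F [-0.6 -0.4 -1.8] M [-0.08  0.16  0.  ] open 0.0161 j [ -6.7  19.   -6.3   0.  -64.6 103.4]
shift cm [ -5.57 -33.61   1.12] rotvec [ 0.    -0.001  0.004]
```

View pics/f1.png

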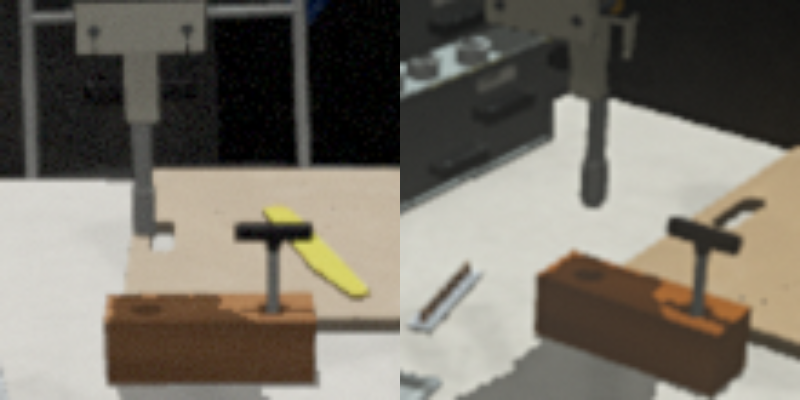

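```bash
python3 - <<'E'
from h import *
sc=snap("scene");si=snap("side")
print("tip",tri(sc,(298.1,146.0),si,(244.3,154.3)))
print("hole",tri(sc,(297.8,165.3),si,(245.2,175)),onz(sc,297.8,165.3,.05),onz(si,245.2,175,.05))
E
```

```text
tip (array([ 0.58925615, -0.26544994,  0.10223372]), np.float64(0.001824607479122934))
hole (array([ 0.58892854, -0.26854921,  0.04352489]), np.float64(0.00017745980748459024)) [ 0.58165344 -0.257972    0.05      ] [ 0.58735315 -0.25454049  0.05      ]
```

>>> {"op": "move_arm", "data": {
  "commands": [
    [0,-0.4,-2.6,0,0,0,0],
    [0,-1.2,-7.2,0,0,0,0],
    [0,-2.1,-12.6,0,0,0,0],
    [0,-3,-18,0,0,0,0],
    [0,-3.9,-23.4,0,0,0,0],
    [0,-4.7,-28.4,0.3,0,0,0],
    [0,-5.3,-32,0.8,0,0,0],
    [0,-5.6,-33.6,1.1,0,0,0]
  ]
}}

```text
clock: 6.9
tool_pos: [0.4927, 0.0664, 0.1791]
orientation: [180.0, 0.0, 6.8]
force: [0.6, -0.3, -1.8]
opening: 0.0157
```

```bash
python3 - <<'E'
from h import *
go([.494,.065,.14],6.5)
f=snap('side')["frame"][190:300,220:330,::-1]
w=snap('scene')["frame"][170:280,185:295,::-1]
cv2.imwrite("pics/g1.png",np.hstack([cv2.resize(f,(400,400),interpolation=2),cv2.resize(w,(400,400),interpolation=2)]))
E
```

```text
t 6.9 pos [0.4927 0.0664 0.1791] rpy [1.80e+02 3.00e-02 6.83e+00] F [ 0.6 -0.3 -1.8] M [-0.14  0.14  0.07] open 0.0157 j [ 30.4   5.9 -25.2  -0.  -58.9  66.5]
shift cm [0.12 0.15 3.91] rotvec [0.    0.001 0.006]
```

View pics/g1.png

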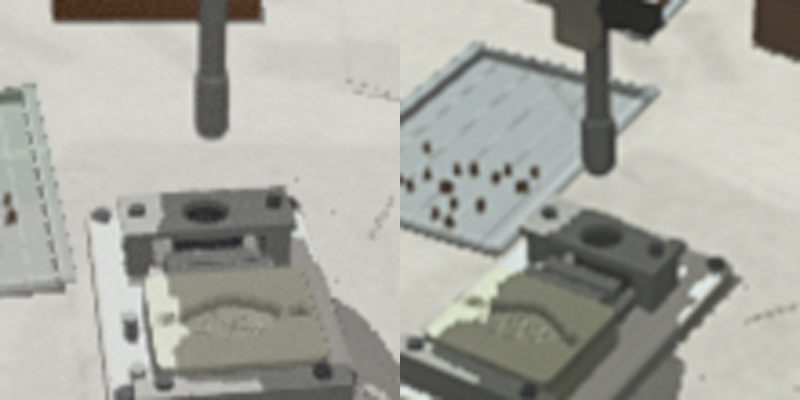

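```bash
python3 - <<'E'
from h import *
sc=snap("scene");si=snap("side")
for s,a,b,n in((si,(240,262,208,234),(265,290,240,257),"si"),(sc,(225,256,200,222),(228,254,224,246),"sc")):
    g=s["frame"].max(2)
    o=[]
    for r,k in((a,6),(b,6)):
        x=cv2.resize(s["frame"][r[2]:r[3],r[0]:r[1],::-1] if 0 else s["frame"][r[2]:r[3],r[0]-0:r[1],::-1],None,fx=12,fy=12,interpolation=cv2.INTER_CUBIC);o.append(x)
    # one wide crop
    r=((262,292,205,257) if n=="si" else (224,256,196,246))
    x=cv2.resize(s["frame"][r[2]:r[3],r[0]:r[1],::-1],None,fx=11,fy=11,interpolation=cv2.INTER_CUBIC)
    cv2.imwrite(f"pics/h_{n}.png",x)
a=cv2.imread("pics/h_si.png");b=cv2.imread("pics/h_sc.png")
H=max(a.shape[0],b.shape[0])
p=lambda i:cv2.copyMakeBorder(i,0,H-i.shape[0],0,0,cv2.BORDER_CONSTANT)
cv2.imwrite("pics/h1.png",np.hstack([p(a),p(b)]));print(a.shape,b.shape)
E
```

```text
(572, 330, 3) (550, 352, 3)
```

View pics/h1.png

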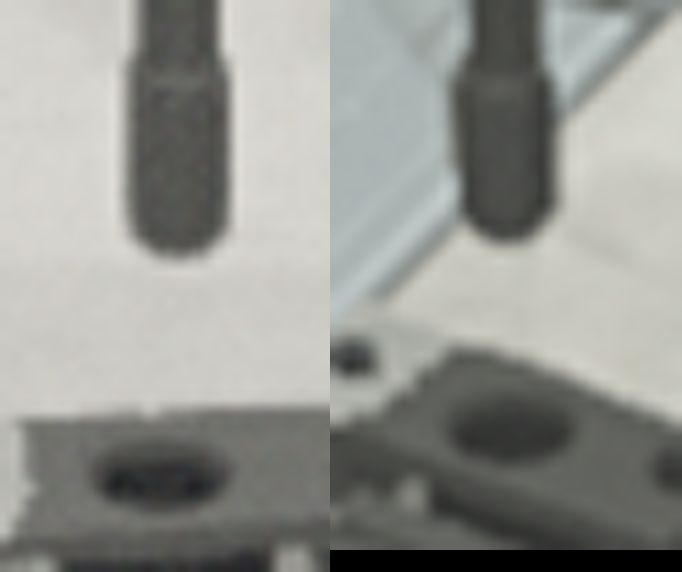

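```bash
python3 - <<'E'
from h import *
sc=snap("scene");si=snap("side")
o=st();tp=o["tool_pos"];print(tp)
zt=tp[2]+.019-.104
ts,hs=(239.6,215.8),(240.1,234.4)
td,hd=(277.8,226.3),(276.3,247.9)
print("tri tip",tri(sc,ts,si,td),zt);print("tri hole",tri(sc,hs,si,hd))
print(onz(sc,*ts,zt),onz(si,*td,zt)); print(onz(sc,*hs,.046),onz(si,*hd,.046))
print("diff",onz(sc,*hs,.046)-onz(sc,*ts,zt),onz(si,*hd,.046)-onz(si,*td,zt))
# u-only solution: unknown xy of hole at z=.046, tip at known
from scipy.optimize import least_squares
# column offsets most reliable: use shift of camera bias from tip (predicted vs measured)
bs=proj(sc,[tp[0],tp[1],zt])-ts; bd=proj(si,[tp[0],tp[1],zt])-td; print("bias",bs,bd)
f=lambda x:np.r_[(proj(sc,[x[0],x[1],.046])-hs-bs)*[1,.7],(proj(si,[x[0],x[1],.046])-hd-bd)*[1,.7]]
r=least_squares(f,[.494,.065]);print(r.x,r.fun)
E
```

```text
[0.49369853 0.06409511 0.1795128 ]
tri tip (array([0.49286011, 0.06631384, 0.09296864]), np.float64(0.0013602268993144608)) 0.09451279913019768
tri hole (array([0.49544524, 0.06313975, 0.04348372]), np.float64(0.0004390299953009188))
[0.49052237 0.06895551 0.0945128 ] [0.49300477 0.06758648 0.0945128 ]
[0.49286655 0.06595706 0.046     ] [0.49540452 0.06644614 0.046     ]
diff [ 0.00234418 -0.00299845 -0.0485128 ] [ 0.00239975 -0.00114034 -0.0485128 ]
bias [ 0.46662134 -1.5939759 ] [-0.31558518 -0.99973284]
[0.49596187 0.06167074] [-0.17452335  0.05962217  0.1109614  -0.30638635]
```

```bash
python3 - <<'E'
from h import *
go([.496,.062,.139],6.7)
E
```

```text
t 7.2 pos [0.4937 0.0641 0.1795] rpy [1.7999e+02 1.0000e-02 6.6600e+00] F [ 0.1  0.3 -2.2] M [-0.05  0.17 -0.03] open 0.0159 j [ 30.1   6.  -25.1   0.  -58.9  66.6]
shift cm [0.2  0.23 4.05] rotvec [ 0.     0.    -0.001]
```

>>> {"op": "move_arm", "data": {
  "commands": [
    [0,0.2,0.25,0.5,0,0,0],
    [0,0.2,0.25,1.2,0,0,0],
    [0,0.2,0.25,2,0,0,0],
    [0,0.2,0.25,2.8,0,0,0],
    [0,0.2,0.25,3.5,0,0,0],
    [0,0.2,0.25,4,0,0,0],
    [0,0.2,0.25,4,0,0,0],
    [0,0.2,0.25,4,0,0,0]
  ]
}}

```text
clock: 8.2
tool_pos: [0.4959, 0.0627, 0.1398]
orientation: [-180.0, -0.0, 6.7]
force: [-0.1, 1.0, -1.1]
opening: 0.0159
```

```bash
cat > v.py <<'E'
from h import *
import sys
go([.496,.062,.139],6.7)
sc=snap("scene");si=snap("side")
a=cv2.resize(si["frame"][200:257,260:296,::-1],None,fx=10,fy=10,interpolation=cv2.INTER_CUBIC)
b=cv2.resize(sc["frame"][190:247,222:258,::-1],None,fx=10,fy=10,interpolation=cv2.INTER_CUBIC)
cv2.imwrite(f"pics/{sys.argv[1]}.png",np.hstack([a,b]))
E
python3 v.py i1
```

```text
t 8.2 pos [0.4959 0.0627 0.1398] rpy [-1.80e+02 -2.00e-02  6.72e+00] F [-0.1  1.  -1.1] M [-0.11  0.17  0.  ] open 0.0159 j [ 29.8   8.5 -28.    0.  -53.4  66.9]
shift cm [0.   0.07 0.08] rotvec [-0. -0.  0.]
```

View pics/i1.png

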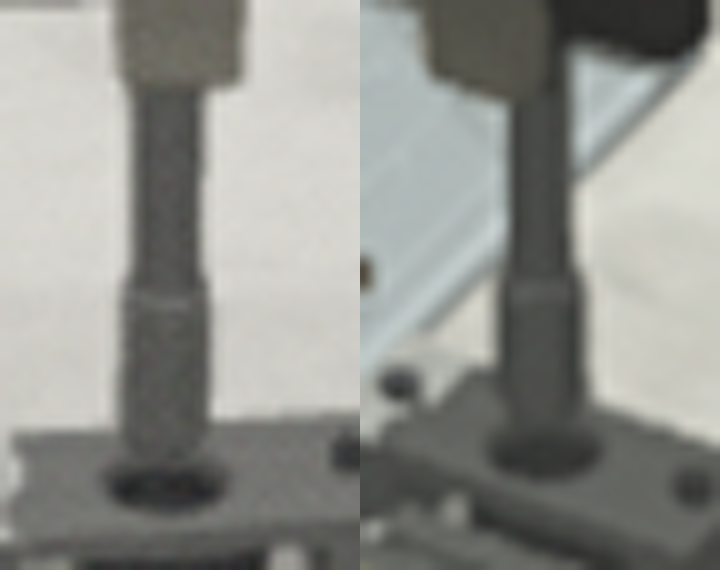

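>>> {"op": "move_arm", "data": {
  "commands": [
    [0,-0.04,0.05,0.2,0,0,0],
    [0,-0.04,0.05,0.4,0,0,0],
    [0,-0.04,0.05,0.6,0,0,0],
    [0,-0.04,0.05,0.8,0,0,0],
    [0,-0.04,0.05,1,0,0,0],
    [0,-0.04,0.05,1.2,0,0,0],
    [0,-0.04,0.05,1.4,0,0,0],
    [0,-0.04,0.05,1.4,0,0,0]
  ]
}}

```text
clock: 9.3
tool_pos: [0.4952, 0.062, 0.1254]
orientation: [180.0, 0.0, 6.7]
force: [-1.0, -0.2, -2.5]
opening: 0.016
```

```bash
python3 v.py i2
```

```text
t 9.3 pos [0.4952 0.062  0.1254] rpy [1.7999e+02 2.0000e-02 6.7100e+00] F [-1.  -0.2 -2.5] M [-0.11  0.1  -0.04] open 0.016 j [ 29.7   9.4 -29.1  -0.  -51.5  67. ]
shift cm [ 0.08  0.01 -1.36] rotvec [0. 0. 0.]
```

View pics/i2.png

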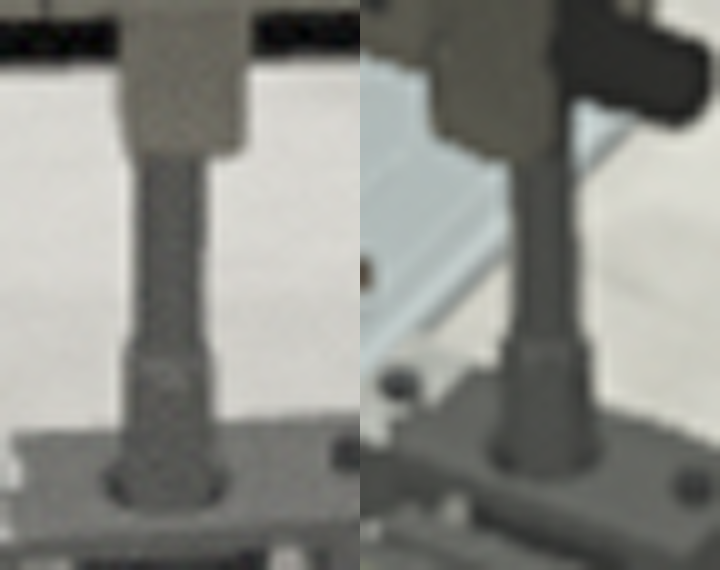

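The key is through the bridge hole and centred in both views, with no force. I'll lower it gently to the expected hexagon rim, tip at about 34 mm.

>>> {"op": "move_arm", "data": {
  "commands": [
    [0,0,0,0.1,0,0,0],
    [0,0,0,0.2,0,0,0],
    [0,0,0,0.3,0,0,0],
    [0,0,0,0.4,0,0,0],
    [0,0,0,0.5,0,0,0],
    [0,0,0,0.6,0,0,0],
    [0,0,0,0.65,0,0,0],
    [0,0,0,0.65,0,0,0]
  ]
}}

```text
clock: 10.4
tool_pos: [0.4955, 0.0621, 0.1193]
orientation: [180.0, -0.0, 6.7]
force: [-0.5, -0.0, 0.2]
opening: 0.0157
```

```bash
python3 -c "
from h import *
go([.4955,.062,.119],6.7)"
```

```text
t 10.4 pos [0.4955 0.0621 0.1193] rpy [ 1.80e+02 -2.00e-02  6.72e+00] F [-0.5 -0.   0.2] M [-0.12  0.29 -0.01] open 0.0157 j [ 29.7   9.8 -29.6   0.  -50.6  67. ]
shift cm [-0.01  0.01  0.03] rotvec [ 0. -0.  0.]
```

>>> {"op": "move_arm", "data": {
  "commands": [
    [0,0,0,0.03,0,0,0],
    [0,0,0,0.06,0,0,0],
    [0,0,0,0.09,0,0,0],
    [0,0,0,0.12,0,0,0],
    [0,0,0,0.15,0,0,0],
    [0,0,0,0.15,0,0,0],
    [0,0,0,0.15,0,0,0],
    [0,0,0,0.15,0,0,0]
  ]
}}

```text
clock: 11.4
tool_pos: [0.4961, 0.0622, 0.1186]
orientation: [180.0, -0.1, 6.7]
force: [-1.1, 0.2, 9.1]
opening: 0.0157
```

```bash
python3 -c "
from h import *
go([.4955,.062,.119],6.7)"
```

```text
t 11.4 pos [0.4961 0.0622 0.1186] rpy [ 1.80e+02 -9.00e-02  6.75e+00] F [-1.1  0.2  9.1] M [-0.28  0.95  0.01] open 0.0157 j [ 29.7   9.9 -29.6   0.  -50.4  67. ]
shift cm [-0.06  0.01 -0.04] rotvec [ 0.    -0.002  0.001]
```

Contact is about 9 N with the tip at 33.6 mm. So the nose is in the socket and the hexagon is resting on the rim, as expected. I'll search by lifting 2 mm, turning 8° counterclockwise and lowering to the same light press.

>>> {"op": "move_arm", "data": {
  "commands": [
    [0,0,0,-0.1,0,0,0],
    [0,0,0,-0.2,0,0,0],
    [0,0,0,-0.2,0,0,-0.07],
    [0,0,0,-0.2,0,0,-0.14],
    [0,0,0,-0.1,0,0,-0.14],
    [0,0,0,-0.05,0,0,-0.14],
    [0,0,0,0,0,0,-0.14],
    [0,0,0,0,0,0,-0.14]
  ]
}}

```text
clock: 12.4
tool_pos: [0.496, 0.0622, 0.1185]
orientation: [180.0, -0.1, 14.7]
force: [-2.5, -0.3, 10.4]
opening: 0.0156
```

>>> {"op": "move_arm", "data": {
  "commands": [
    [0,0,0,-0.1,0,0,0],
    [0,0,0,-0.2,0,0,0],
    [0,0,0,-0.2,0,0,-0.07],
    [0,0,0,-0.2,0,0,-0.14],
    [0,0,0,-0.1,0,0,-0.14],
    [0,0,0,-0.05,0,0,-0.14],
    [0,0,0,0,0,0,-0.14],
    [0,0,0,0,0,0,-0.14]
  ]
}}

```text
clock: 13.4
tool_pos: [0.4956, 0.0622, 0.1177]
orientation: [180.0, -0.0, 22.7]
force: [-0.2, 0.2, 3.9]
opening: 0.0153
```

>>> {"op": "move_arm", "data": {
  "commands": [
    [0,0,0,0.03,0,0,0],
    [0,0,0,0.06,0,0,0],
    [0,0,0,0.09,0,0,0],
    [0,0,0,0.12,0,0,0],
    [0,0,0,0.15,0,0,0],
    [0,0,0,0.15,0,0,0],
    [0,0,0,0.15,0,0,0],
    [0,0,0,0.15,0,0,0]
  ]
}}

```text
clock: 14.4
tool_pos: [0.4962, 0.0623, 0.117]
orientation: [180.0, -0.1, 22.7]
force: [-0.7, 0.6, 10.1]
opening: 0.0157
```

```bash
python3 -c "
from h import *
go([.4955,.062,.119],6.7)"
```

```text
t 14.4 pos [0.4962 0.0623 0.117 ] rpy [ 1.7998e+02 -1.0000e-01  2.2750e+01] F [-0.7  0.6 10.1] M [-0.06  0.74 -0.02] open 0.0157 j [ 29.7  10.  -29.7   0.  -50.2  83. ]
shift cm [-0.07 -0.   -0.2 ] rotvec [ 0.    -0.002  0.28 ]
```

>>> {"op": "move_arm", "data": {
  "commands": [
    [0,0,0,-0.1,0,0,0],
    [0,0,0,-0.25,0,0,0],
    [0,0,0,-0.25,0,0,-0.04],
    [0,0,0,-0.25,0,0,-0.08],
    [0,0,0,-0.15,0,0,-0.08],
    [0,0,0,-0.1,0,0,-0.08],
    [0,0,0,-0.05,0,0,-0.08],
    [0,0,0,0,0,0,-0.08]
  ]
}}

```text
clock: 15.4
tool_pos: [0.4957, 0.0622, 0.1166]
orientation: [180.0, -0.1, 27.3]
force: [-1.5, -0.3, 6.4]
opening: 0.0158
```

```bash
python3 -c "
from h import *
go([.4955,.062,.119],6.7)"
```

```text
t 15.4 pos [0.4957 0.0622 0.1166] rpy [ 1.7999e+02 -5.0000e-02  2.7330e+01] F [-1.5 -0.3  6.4] M [0.11 0.39 0.04] open 0.0158 j [ 29.7  10.  -29.8   0.  -50.2  87.6]
shift cm [-0.03  0.01 -0.24] rotvec [ 0.    -0.001  0.36 ]
```

>>> {"op": "move_arm", "data": {
  "commands": [
    [0,0,0,-0.1,0,0,0],
    [0,0,0,-0.25,0,0,0],
    [0,0,0,-0.25,0,0,-0.04],
    [0,0,0,-0.25,0,0,-0.08],
    [0,0,0,-0.1,0,0,-0.08],
    [0,0,0,0,0,0,-0.08],
    [0,0,0,0,0,0,-0.08],
    [0,0,0,0,0,0,-0.08]
  ]
}}

```text
clock: 16.4
tool_pos: [0.4953, 0.0621, 0.116]
orientation: [-180.0, 0.0, 31.9]
force: [0.8, 0.3, -1.1]
opening: 0.0155
```

```bash
python3 v.py k1
```

```text
t 16.4 pos [0.4953 0.0621 0.116 ] rpy [-1.800e+02  1.000e-02  3.191e+01] F [ 0.8  0.3 -1.1] M [ 0.01 -0.26  0.04] open 0.0155 j [ 29.7  10.1 -29.8  -0.  -50.1  92.2]
shift cm [ 0.06  0.04 -2.3 ] rotvec [-0.    0.    0.44]
```

View pics/k1.png

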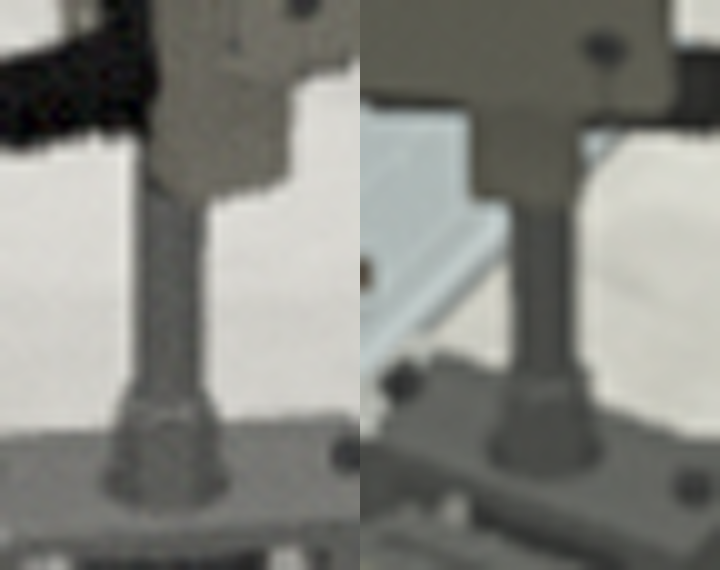

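The force has dropped to just the key's own weight at yaw 32°, so the hexagon is aligned. I'll lower slowly.

>>> {"op": "move_arm", "data": {
  "commands": [
    [0,0,0,0.07,0,0,0],
    [0,0,0,0.14,0,0,0],
    [0,0,0,0.21,0,0,0],
    [0,0,0,0.28,0,0,0],
    [0,0,0,0.35,0,0,0],
    [0,0,0,0.42,0,0,0],
    [0,0,0,0.5,0,0,0],
    [0,0,0,0.5,0,0,0]
  ]
}}

```text
clock: 17.5
tool_pos: [0.4954, 0.0621, 0.1111]
orientation: [180.0, -0.0, 31.9]
force: [0.8, 1.3, 1.4]
opening: 0.016
```

```bash
python3 -c "
from h import *
go([.4955,.062,.109],31.9)"
```

```text
t 17.5 pos [0.4954 0.0621 0.1111] rpy [ 1.800e+02 -1.000e-02  3.193e+01] F [0.8 1.3 1.4] M [-0.04 -0.17  0.03] open 0.016 j [ 29.7  10.4 -30.1   0.  -49.4  92.2]
shift cm [0.   0.01 0.21] rotvec [ 0. -0.  0.]
```

>>> {"op": "move_arm", "data": {
  "commands": [
    [0,0,0,0.04,0,0,0],
    [0,0,0,0.08,0,0,0],
    [0,0,0,0.12,0,0,0],
    [0,0,0,0.16,0,0,0],
    [0,0,0,0.2,0,0,0],
    [0,0,0,0.25,0,0,0],
    [0,0,0,0.25,0,0,0],
    [0,0,0,0.25,0,0,0]
  ]
}}

```text
clock: 18.5
tool_pos: [0.4958, 0.0622, 0.1093]
orientation: [180.0, -0.1, 31.9]
force: [-1.8, 0.2, 9.6]
opening: 0.016
```

```bash
python3 -c "
from h import *
go([.4955,.062,.109],31.9)"
```

```text
t 18.5 pos [0.4958 0.0622 0.1093] rpy [ 1.7998e+02 -6.0000e-02  3.1950e+01] F [-1.8  0.2  9.6] M [0.03 0.57 0.05] open 0.016 j [ 29.7  10.5 -30.3   0.  -49.1  92.2]
shift cm [-0.04 -0.    0.03] rotvec [ 0.    -0.001  0.001]
```

```bash
python3 v.py l1; python3 - <<'E'
from h import *
sc=snap("scene");si=snap("side")
for z in (.056,.058,.060): 
    a=proj(si,[.4955,.062,z]);b=proj(sc,[.4955,.062,z]);print(z,(a-[260,200])*10,(b-[222,190])*10+[360,0])
E
```

```text
t 18.5 pos [0.4958 0.0622 0.1093] rpy [ 1.7998e+02 -6.0000e-02  3.1950e+01] F [-1.8  0.2  9.6] M [0.03 0.57 0.05] open 0.016 j [ 29.7  10.5 -30.3   0.  -49.1  92.2]
shift cm [ 0.01  0.03 -2.97] rotvec [ 0.    -0.001  0.441]
0.056 [163.7550309  421.54979161] [543.80744161 390.91727519]
0.058 [163.84243512 412.66275295] [543.66838854 382.95283389]
0.06 [163.9300366 403.7556585] [543.52903508 374.97118754]
```

View pics/l1.png

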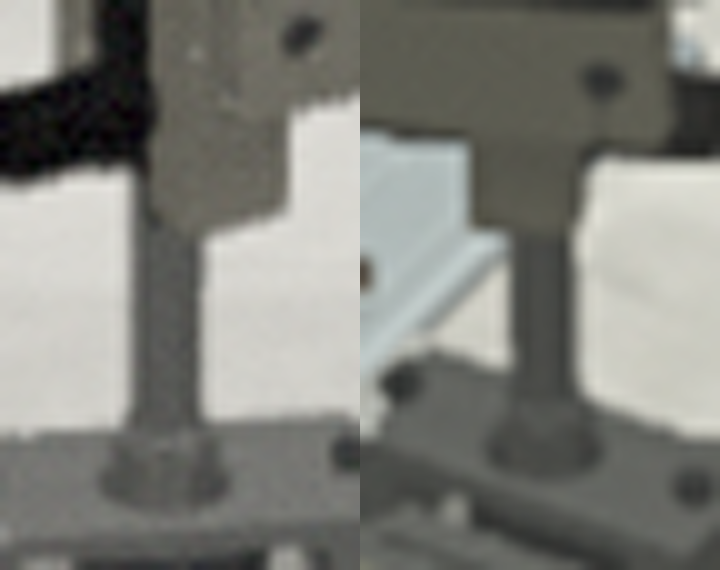

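The key is seated: the shoulder appears at the row predicted for 56 mm in both views (about 431 side, 406 scene). Now I turn clockwise in two parts, watching the forces.

>>> {"op": "move_arm", "data": {
  "commands": [
    [0,0,0,-0.03,0,0,0.08],
    [0,0,0,-0.03,0,0,0.18],
    [0,0,0,-0.03,0,0,0.28],
    [0,0,0,-0.03,0,0,0.38],
    [0,0,0,-0.03,0,0,0.48],
    [0,0,0,-0.03,0,0,0.58],
    [0,0,0,-0.03,0,0,0.68],
    [0,0,0,-0.03,0,0,0.78]
  ]
}}

```text
clock: 19.7
tool_pos: [0.4957, 0.0624, 0.1094]
orientation: [-180.0, -0.0, -12.9]
force: [-1.0, 1.4, 7.9]
opening: 0.0158
```

```bash
python3 -c "
from h import *
go([.4955,.062,.109],31.9)"
```

```text
t 19.7 pos [0.4957 0.0624 0.1094] rpy [-1.7997e+02 -4.0000e-02 -1.2930e+01] F [-1.   1.4  7.9] M [0.57 0.66 0.16] open 0.0158 j [ 29.8  10.5 -30.3   0.  -49.2  47.3]
shift cm [-0.01  0.04  0.04] rotvec [-0.    -0.001 -0.782]
```

>>> {"op": "move_arm", "data": {
  "commands": [
    [0,0,0,0,0,0,0.12],
    [0,0,0,0,0,0,0.24],
    [0,0,0,0,0,0,0.36],
    [0,0,0,0,0,0,0.48],
    [0,0,0,0,0,0,0.6],
    [0,0,0,0,0,0,0.72],
    [0,0,0,0,0,0,0.82],
    [0,0,0,0,0,0,0.9]
  ]
}}

```text
clock: 20.7
tool_pos: [0.4958, 0.0626, 0.1094]
orientation: [-179.9, 0.0, -64.5]
force: [-1.7, 1.7, 6.8]
opening: 0.0161
```

```bash
python3 - <<'E'
from h import *
go([.4955,.062,.109],31.9)
f=snap('side')["frame"][190:320,220:350,::-1]
w=snap('scene')["frame"][180:310,160:290,::-1]
cv2.imwrite("pics/m1.png",np.hstack([cv2.resize(f,(400,400),interpolation=2),cv2.resize(w,(400,400),interpolation=2)]))
E
```

```text
t 20.7 pos [0.4958 0.0626 0.1094] rpy [-1.7993e+02  2.0000e-02 -6.4470e+01] F [-1.7  1.7  6.8] M [1.12 0.61 0.17] open 0.0161 j [ 29.8  10.5 -30.2  -0.  -49.1  -4.2]
shift cm [0.05 0.05 0.04] rotvec [-1.000e-03 -1.000e-03 -1.682e+00]
```

View pics/m1.png

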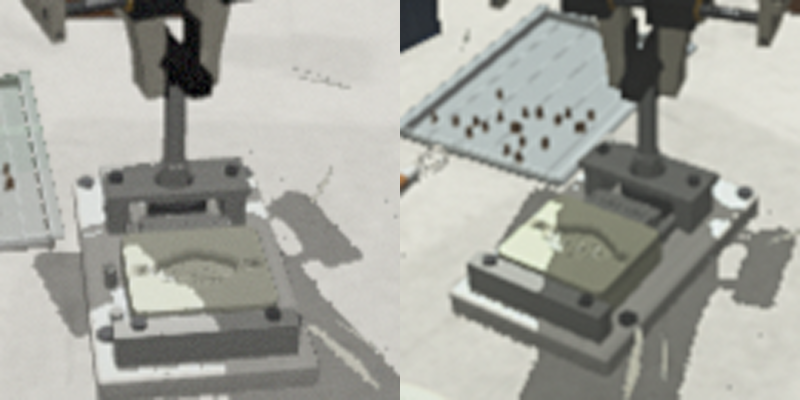

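The hand has turned 96° clockwise with the key seated the whole way, at about 0.15 N m. The pictures show the mould up against the fence and the jaw on the mould. I'll ease the torque off within the play and lift out straight.

>>> {"op": "move_arm", "data": {
  "commands": [
    [0,0,0,-0.05,0,0,-0.03],
    [0,0,0,-0.1,0,0,-0.05],
    [0,0,0,-0.4,0,0,-0.05],
    [0,0,0,-0.8,0,0,-0.05],
    [0,0,0,-1.2,0,0,-0.05],
    [0,0,0,-1.6,0,0,-0.05],
    [0,0,0,-2,0,0,-0.05],
    [0,0,0,-2.5,0,0,-0.05]
  ]
}}

```text
clock: 21.8
tool_pos: [0.495, 0.0618, 0.1341]
orientation: [180.0, -0.0, -61.5]
force: [0.1, 0.3, -2.4]
opening: 0.0155
```

```bash
python3 -c "
from h import *
go([.4955,.062,.19],6.7)"
```

```text
t 21.8 pos [0.495  0.0618 0.1341] rpy [179.96  -0.   -61.48] F [ 0.1  0.3 -2.4] M [ 0.03  0.06 -0.02] open 0.0155 j [ 29.7   8.8 -28.5   0.  -52.7  -1.2]
shift cm [ 0.   -0.05 -5.59] rotvec [ 1.00e-03  0.00e+00 -1.19e+00]
```

>>> {"op": "move_arm", "data": {
  "commands": [
    [0,0,0,-1.5,0,0,0],
    [0,0,0,-3.5,0,0,-0.1],
    [0,0,0,-5,0,0,-0.28],
    [0,0,0,-5.6,0,0,-0.46],
    [0,0,0,-5.6,0,0,-0.64],
    [0,0,0,-5.6,0,0,-0.82],
    [0,0,0,-5.6,0,0,-1.0],
    [0,0,0,-5.6,0,0,-1.18]
  ]
}}

```text
clock: 22.8
tool_pos: [0.4955, 0.0621, 0.1909]
orientation: [-180.0, -0.0, 6.5]
force: [0.2, -0.4, -2.0]
opening: 0.0158
```

```bash
python3 - <<'E'
from h import *
go([.5883,-.2622,.185],6.7)
f=snap('side')["frame"][190:320,220:350,::-1]
w=snap('scene')["frame"][180:310,160:290,::-1]
cv2.imwrite("pics/n1.png",np.hstack([cv2.resize(f,(400,400),interpolation=2),cv2.resize(w,(400,400),interpolation=2)]))
E
```

```text
t 22.8 pos [0.4955 0.0621 0.1909] rpy [-1.7999e+02 -4.0000e-02  6.4900e+00] F [ 0.2 -0.4 -2. ] M [-0.06  0.19  0.05] open 0.0158 j [ 29.7   5.5 -24.1   0.  -60.4  66.7]
shift cm [ 5.56 33.27  0.59] rotvec [-0.    -0.001 -0.004]
```

View pics/n1.png

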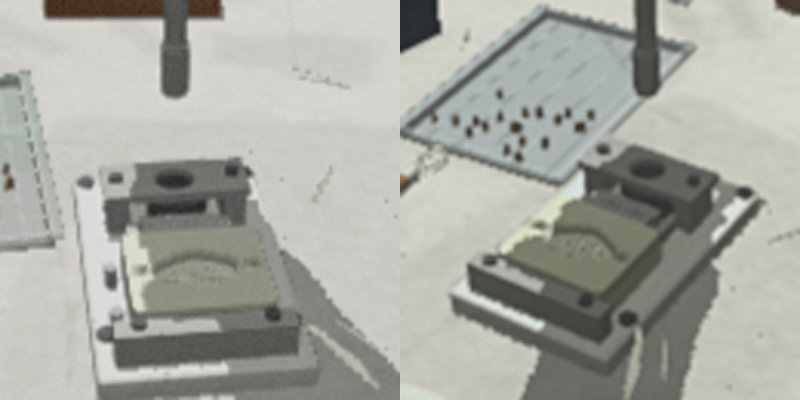

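The key is out cleanly and the fixture is undisturbed. I'm moving back over the block.

>>> {"op": "move_arm", "data": {
  "commands": [
    [0,0.4,2.6,0,0,0,0],
    [0,1.2,7.2,0,0,0,0],
    [0,2.1,12.6,0,0,0,0],
    [0,3,18,0,0,0,0],
    [0,3.9,23.4,0,0,0,0],
    [0,4.7,28.4,0,0,0,0],
    [0,5.3,32,0,0,0,0],
    [0,5.56,33.3,0.5,0,0,0]
  ]
}}

```text
clock: 23.9
tool_pos: [0.5866, -0.2652, 0.1851]
orientation: [180.0, -0.0, 5.8]
force: [0.9, 0.7, -2.0]
opening: 0.0155
```

>>> {"op": "move_arm", "data": {
  "commands": [
    [0,0,0,0.5,0,0,0],
    [0,0,0,1,0,0,0],
    [0,0,0,1.5,0,0,0],
    [0,0,0,2,0,0,0],
    [0,0,0,2.5,0,0,0],
    [0,0,0,3,0,0,0],
    [0,0,0,3,0,0,0],
    [0,0,0,3,0,0,0]
  ]
}}

```text
clock: 24.9
tool_pos: [0.5863, -0.2631, 0.155]
orientation: [180.0, -0.0, 6.1]
force: [0.1, 0.3, -2.0]
opening: 0.0156
```

```bash
python3 - <<'E'
from h import *
go([.5883,-.2622,.146],6.7)
f=snap('side')["frame"][110:200,205:295,::-1]
w=snap('scene')["frame"][110:200,255:345,::-1]
cv2.imwrite("pics/o1.png",np.hstack([cv2.resize(f,(400,400),interpolation=2),cv2.resize(w,(400,400),interpolation=2)]))
E
```

```text
t 24.9 pos [ 0.5863 -0.2631  0.155 ] rpy [ 1.7999e+02 -1.0000e-02  6.1400e+00] F [ 0.1  0.3 -2. ] M [-0.05  0.15 -0.  ] open 0.0156 j [ -6.8  20.5  -9.2   0.  -60.3 102.9]
shift cm [ 0.2  -0.07  0.9 ] rotvec [ 0.   -0.   -0.01]
```

View pics/o1.png

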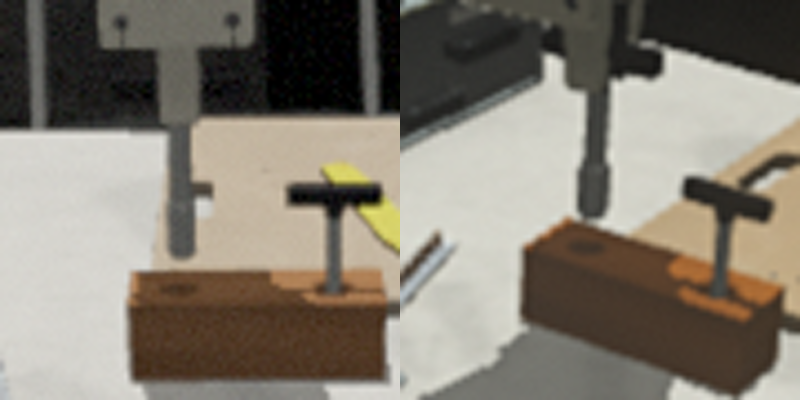

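```bash
cat > v2.py <<'E'
from h import *
import sys
sc=snap("scene");si=snap("side")
a=cv2.resize(si["frame"][138:188,226:262,::-1],None,fx=11,fy=11,interpolation=cv2.INTER_CUBIC)
b=cv2.resize(sc["frame"][128:178,280:316,::-1],None,fx=11,fy=11,interpolation=cv2.INTER_CUBIC)
cv2.imwrite(f"pics/{sys.argv[1]}.png",np.hstack([a,b]))
E
python3 v2.py p1
```

```text
(no output)
```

View pics/p1.png

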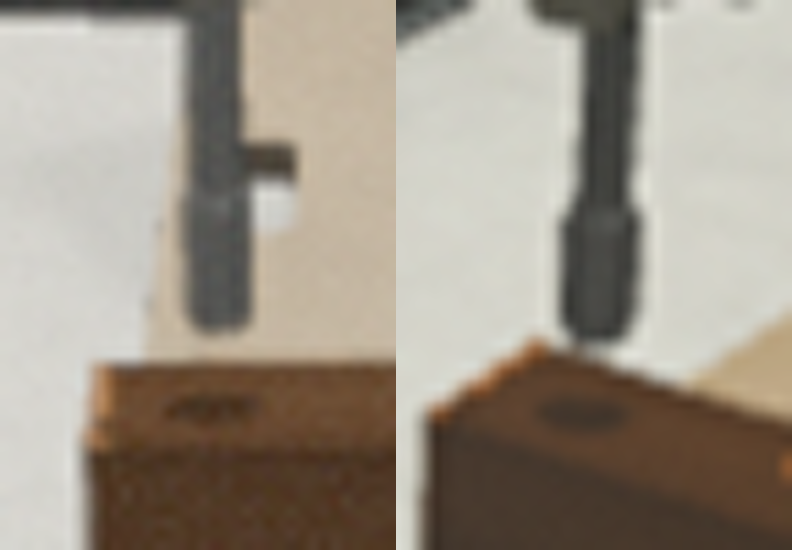

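```bash
python3 - <<'E'
from h import *
from scipy.optimize import least_squares
sc=snap("scene");si=snap("side")
tp=st()["tool_pos"];print(tp)
c=lambda p,o:(np.array(p)+.5)/11-.5+np.array(o)
td,hd=c((217.5,322),(226,138)),c((210.5,408),(226,138))
ts,hs=c((202,330),(280,128)),c((188,413),(280,128))
zt=tp[2]+.019-.104
bs=proj(sc,[tp[0],tp[1],zt])-ts; bd=proj(si,[tp[0],tp[1],zt])-td; print("bias",bs,bd)
f=lambda x:np.r_[(proj(sc,[x[0],x[1],.05])-hs-bs)*[1,.7],(proj(si,[x[0],x[1],.05])-hd-bd)*[1,.7]]
r=least_squares(f,[.588,-.262]);print(r.x,r.fun)
# stem slope predicted
for s in (sc,si):
  print(proj(s,[tp[0],tp[1],zt+.05])-proj(s,[tp[0],tp[1],zt]))
print("block corners?")
# block top from wrist view earlier not stored
E
```

```text
[ 0.5863306  -0.26309711  0.15501896]
bias [-0.0289949  -0.19195968] [ 0.41821016 -0.21561745]
[ 0.587437   -0.25945678] [-0.24311671 -0.31243016  0.2602458  -0.14043746]
[  0.95686884 -17.37153089]
[ -0.48027929 -18.13380458]
block corners?
```

```bash
python3 - <<'E'
from h import *
s=snap("wrist");o=st()
Rt=Ro.from_euler('xyz',o["orientation"],degrees=True).as_matrix();p=o["tool_pos"]
Rc,tc=np.array(s["R"]),np.array(s["t"])
Rrel=Rc@Rt; trel=Rc@p+tc      # cam = Rrel*toolcoords+trel
Rt0=Ro.from_euler('xyz',[180,0,-6.07],degrees=True).as_matrix();p0=np.array([.585,-.2649,.2705])
s0=dict(s);s0["R"]=Rrel@Rt0.T;s0["t"]=trel-s0["R"]@p0
P=np.array([onz(s0,*q,.05) for q in((228.3,129.2),(269.7,123),(281.7,205),(240.8,208.3))]);print(P.round(4))
print("handle check",onz(s0,252,164.7,.122).round(4))
e=(P[1]-P[0]);print(np.linalg.norm(e)*1e3)
ax=((P[0]-P[3])+(P[1]-P[2]));ax/=np.linalg.norm(ax);print("yaw",np.degrees(np.arctan2(ax[1],ax[0])))
print("hole",((P[0]+P[1])/2-ax*.030).round(4))
cv2.imwrite("pics/q1.png",s["frame"][:,:,::-1])
E
```

```text
[[ 0.6172 -0.2365  0.05  ]
 [ 0.6192 -0.2848  0.05  ]
 [ 0.517  -0.2904  0.05  ]
 [ 0.518  -0.2392  0.05  ]]
handle check [ 0.5901 -0.2619  0.122 ]
48.365032753358484
yaw 2.355195431562254
hole [ 0.5882 -0.2619  0.05  ]
```

View pics/q1.png

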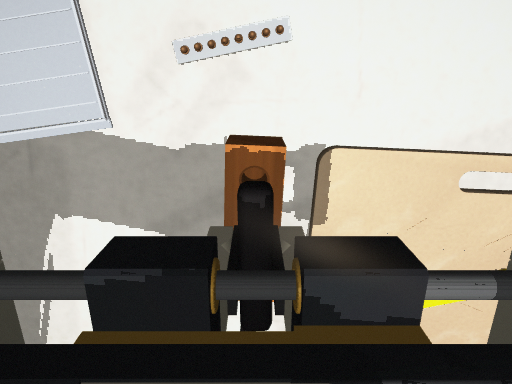

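```bash
python3 - <<'E'
from h import *
s=snap("wrist");o=st();print(o["tool_pos"].round(4),o["orientation"].round(1))
cv2.imwrite("pics/q2.png",cv2.resize(s["frame"][130:230,205:305,::-1],None,fx=6,fy=6,interpolation=cv2.INTER_CUBIC))
for q in((241,172),(267,172),(254,166.5)): print(onz(s,*q,.05).round(4))
E
```

```text
[ 0.5863 -0.2631  0.1549] [180.   -0.    6.1]
[ 0.5943 -0.2497  0.05  ]
[ 0.5967 -0.2714  0.05  ]
[ 0.6002 -0.2601  0.05  ]
```

View pics/q2.png

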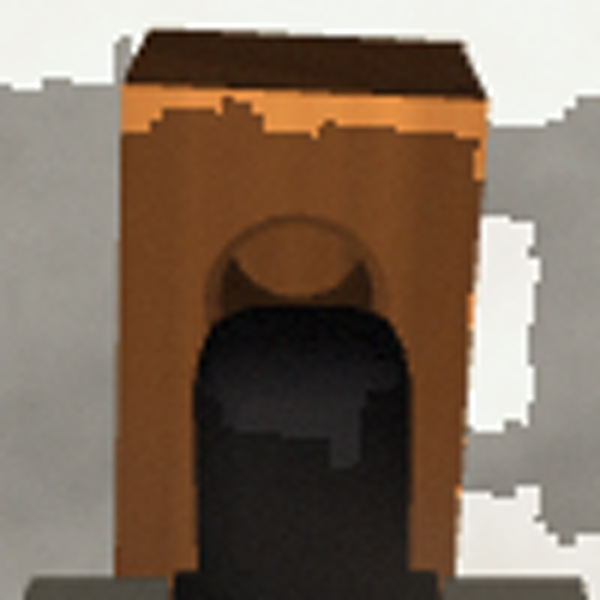

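```bash
python3 - <<'E'
from h import *
s=snap("wrist")
L,R,T=[onz(s,*q,.05) for q in((239.7,178.3),(269,178.3),(254.2,165.2))]
print(L,R,T,np.linalg.norm(L-R)); a=np.radians(6.1)
print("centre y from LR, x from T",(L+R)/2, T-.011*np.array([np.cos(a),np.sin(a),0]))
go([.589,-.2615,.143],6.1)
E
```

```text
[ 0.58872935 -0.24915817  0.05      ] [ 0.5913845 -0.2737258  0.05     ] [ 0.601354   -0.26010448  0.05      ] 0.02471069804613158
centre y from LR, x from T [ 0.59005692 -0.26144198  0.05      ] [ 0.59041628 -0.26127339  0.05      ]
t 25.35 pos [ 0.5863 -0.2631  0.1549] rpy [ 1.80e+02 -1.00e-02  6.14e+00] F [ 0.4  0.6 -1.8] M [-0.05  0.16  0.02] open 0.0159 j [ -6.8  20.5  -9.2  -0.  -60.3 102.9]
shift cm [ 0.29 -0.13  1.19] rotvec [ 0.    -0.     0.001]
```

Hole estimates: wrist rim (0.590, -0.261), block edges (0.588, -0.262), extraction pose (0.588, -0.262), and side/scene (0.587, -0.2595). I'll use (0.5885, -0.2615).

>>> {"op": "move_arm", "data": {
  "commands": [
    [0,0.12,-0.07,0.4,0,0,0],
    [0,0.24,-0.14,0.8,0,0,0],
    [0,0.24,-0.14,1.2,0,0,0],
    [0,0.24,-0.14,1.6,0,0,0],
    [0,0.24,-0.14,1.9,0,0,0],
    [0,0.24,-0.14,2.1,0,0,0],
    [0,0.24,-0.14,2.3,0,0,0],
    [0,0.24,-0.14,2.3,0,0,0]
  ]
}}

```text
clock: 26.35
tool_pos: [0.5884, -0.2614, 0.1318]
orientation: [-180.0, 0.0, 6.1]
force: [-0.2, 0.6, -2.0]
opening: 0.0157
```

```bash
python3 v2.py r1; python3 - <<'E'
from h import *
go([.5885,-.2615,.095],6.1)
E
```

```text
t 26.45 pos [ 0.5886 -0.2614  0.132 ] rpy [ 1.80e+02 -1.00e-02  6.14e+00] F [ 0.4 -0.  -1.6] M [-0.1   0.16 -0.  ] open 0.0154 j [ -6.6  21.7 -10.5   0.  -57.7 102.8]
shift cm [-0.01  0.01  3.7 ] rotvec [ 0.    -0.     0.001]
```

View pics/r1.png

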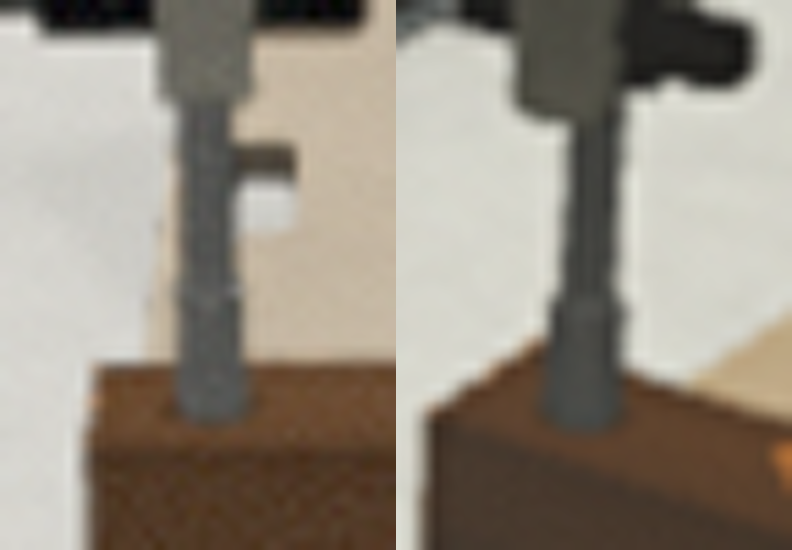

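The nose is in the hole with no contact force, and it is centred in both views. I continue slowly.

>>> {"op": "move_arm", "data": {
  "commands": [
    [0,0,0,0.1,0,0,0],
    [0,0,0,0.2,0,0,0],
    [0,0,0,0.3,0,0,0],
    [0,0,0,0.4,0,0,0],
    [0,0,0,0.6,0,0,0],
    [0,0,0,0.8,0,0,0],
    [0,0,0,1.0,0,0,0],
    [0,0,0,1.0,0,0,0]
  ]
}}

```text
clock: 27.45
tool_pos: [0.5883, -0.2614, 0.1216]
orientation: [-180.0, 0.0, 6.1]
force: [-0.9, -0.4, -0.9]
opening: 0.0156
```

>>> {"op": "move_arm", "data": {
  "commands": [
    [0,0,0,0.3,0,0,0],
    [0,0,0,0.6,0,0,0],
    [0,0,0,1.0,0,0,0],
    [0,0,0,1.4,0,0,0],
    [0,0,0,1.8,0,0,0],
    [0,0,0,2.1,0,0,0],
    [0,0,0,2.3,0,0,0],
    [0,0,0,2.4,0,0,0]
  ]
}}

```text
clock: 28.45
tool_pos: [0.5885, -0.2614, 0.0977]
orientation: [-180.0, 0.0, 6.1]
force: [-0.1, 0.4, -1.3]
opening: 0.016
```

Tip at about 12.7 mm. I'll go the last 2–3 mm to the floor.

>>> {"op": "move_arm", "data": {
  "commands": [
    [0,0,0,0.05,0,0,0],
    [0,0,0,0.1,0,0,0],
    [0,0,0,0.15,0,0,0],
    [0,0,0,0.2,0,0,0],
    [0,0,0,0.25,0,0,0],
    [0,0,0,0.28,0,0,0],
    [0,0,0,0.28,0,0,0],
    [0,0,0,0.28,0,0,0]
  ]
}}

```text
clock: 29.45
tool_pos: [0.5887, -0.2615, 0.0955]
orientation: [180.0, -0.0, 6.1]
force: [0.5, 0.9, 3.7]
opening: 0.0155
```

It rests on the floor of the hole with light contact. Now I open.

>>> {"op": "move_arm", "data": {
  "commands": [
    [1.8,0,0,-0.05,0,0,0],
    [2.2,0,0,-0.05,0,0,0],
    [3,0,0,-0.05,0,0,0],
    [4,0,0,-0.05,0,0,0],
    [5.5,0,0,-0.05,0,0,0],
    [7,0,0,-0.05,0,0,0],
    [7,0,0,-0.05,0,0,0],
    [7,0,0,-0.05,0,0,0]
  ]
}}

```text
clock: 30.45
tool_pos: [0.5885, -0.2614, 0.0956]
orientation: [180.0, 0.0, 6.1]
force: [-0.4, 0.1, -1.0]
opening: 0.0688
```

```bash
python3 - <<'E'
from h import *
go([.5885,-.2615,.22],6.1)
f=snap('side')["frame"][120:210,205:315,::-1]
w=snap('wrist')["frame"][110:384,130:390,::-1]
cv2.imwrite("pics/s1.png",np.hstack([cv2.resize(f,(440,360)),cv2.resize(w,(360,360))]))
E
```

```text
t 30.45 pos [ 0.5885 -0.2614  0.0956] rpy [180.     0.     6.14] F [-0.4  0.1 -1. ] M [-0.1   0.13 -0.  ] open 0.0688 j [ -6.6  23.7 -12.8   0.  -53.5 102.8]
shift cm [-0.000e+00  1.000e-02 -1.244e+01] rotvec [0.    0.    0.001]
```

View pics/s1.png

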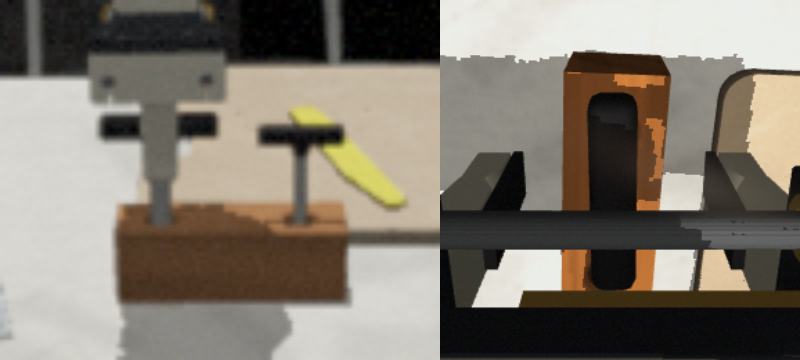

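The key stands free and upright between the open fingers. I retreat upward.

>>> {"op": "move_arm", "data": {
  "commands": [
    [7,0,0,-0.5,0,0,0],
    [7,0,0,-1.5,0,0,0],
    [7,0,0,-3,0,0,0],
    [7,0,0,-5,0,0,0],
    [7,0,0,-7.5,0,0,0],
    [7,0,0,-10,0,0,0],
    [7,0,0,-12.5,0,0,0],
    [7,0,0,-15,0,0,0]
  ]
}}

```text
clock: 31.55
tool_pos: [0.5885, -0.2615, 0.2479]
orientation: [180.0, -0.1, 6.1]
force: [1.0, -1.0, 0.2]
opening: 0.0699
```

```bash
python3 - <<'E'
from h import *
go([.5885,-.2615,.22],6.1)
si=snap('side','t_side');sc=snap('scene','t_scene')
a=cv2.imread("pics/a_side.png");b=cv2.imread("pics/a_scene.png")
for n,old,new,r in(("mould si",a,si,(258,310,258,295)),("mould sc",b,sc,(188,250,240,285)),("fence si",a,si,(245,325,288,318)),("bridge si",a,si,(250,312,240,256)),("key si",a,si,(225,265,140,190))):
    x=lambda i:cv2.Sobel(cv2.cvtColor(i,cv2.COLOR_BGR2GRAY)[r[2]:r[3],r[0]:r[1]].astype(np.float32),cv2.CV_32F,0,1)
    print(n,cv2.phaseCorrelate(x(old),x(new["frame"][:,:,::-1].copy())))
f=lambda i:cv2.resize(i[225:315,235:325],(380,380),interpolation=2)
g=lambda i:cv2.resize(i[120:200,215:315],(380,200),interpolation=2)
n=si["frame"][:,:,::-1]
cv2.imwrite("pics/t1.png",np.vstack([np.hstack([f(a),f(n)]),np.hstack([g(a),g(n)])]))
E
```

```text
t 31.55 pos [ 0.5885 -0.2615  0.2479] rpy [ 1.7997e+02 -8.0000e-02  6.1400e+00] F [ 1.  -1.   0.2] M [-0.11  0.08 -0.01] open 0.0699 j [ -6.6  16.9  -1.8   0.  -71.2 102.8]
shift cm [-0.01  0.    2.79] rotvec [ 0.    -0.001  0.001]
mould si ((0.10477667271804236, 0.15511295889464805), 0.847229602822551)
mould sc ((-0.11306912711981454, 0.6133692813429619), 0.9814731394251187)
fence si ((-0.04928236711796785, 0.04165777012007865), 0.9929854139685631)
bridge si ((-0.24498420728868098, -0.13823804854561317), 0.7796516348607838)
key si ((-0.3827773139481323, 0.06865184679844205), 0.8946847524642945)
```

View pics/t1.png

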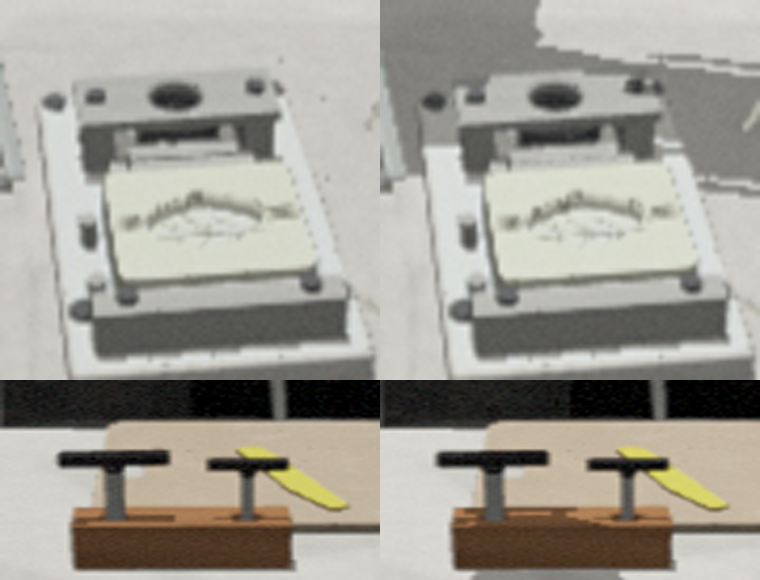

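```bash
python3 -c "
from plant import job
print(job.close_job())"
```

```text
the job is handed in; nothing more can be done
None
```

The clamp is turned and holding the mould, the larger key is back in its hole, and the job was handed in at about 32 s. The clamp force is inferred from the hand turn, since I had no direct measure of it.

- **Seating the key:** I took the larger key out and felt for the socket's flats with light presses of about 10 N, lifting between 5–8° steps. It dropped in at 32° yaw and I lowered it until it rested on the socket floor. Both views confirmed it was fully down before I turned it.
- **Turning:** I turned the hand 96° clockwise. With the play between key and socket, the cam may have turned slightly less. At roughly 3 mm of yoke travel that would press the mould with about 15–19 N.
- **Putting it back:** I eased off the torque, lifted the key straight out, returned it to its hole with about 4 N of contact, released it and backed away.

**Last checks:**
- The pictures show the gap at the jaw closed and the mould up against the fence. The mould shifted 0.6 px in the scene view but only 0.15 px in the side view.
- The bridge and fence did not shift measurably, and both keys stand upright in the block.
- My four estimates of the block hole's position differed by up to about 3 mm, so I used a middle value, and the key went in without touching the sides noticeably.

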